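Line up a glaze test spot and hold the reflector flap at its mark

ROBOT

A 7-joint arm with a two-finger parallel gripper is mounted at the origin on a cart in front of the work surface, level with it; the furniture and walls round the work are solid. World frame = base frame: x ahead of the robot, y to its left, z up, the work surface at z = 0. Lengths are in m, angles in rad, forces in N, time in s.
With the tool pointing down it reaches from about 0.35 to 0.9 m from the base axis. Payload 19.9 kg.
Tool frame: the origin (TCP) lies midway between the tips of the shut fingers; the grasp point (between the pads) lies 19 mm behind it (ctrl.tcp_to_grasp is the distance from the TCP to the grasp point, in m); z points along the fingers, y is the line along which they close (so a half turn about z gives the same grasp; the last joint's range is limited). The gripper opens to 94 mm and grips with 3 to 60 N. Pads are 16 mm wide; open, the fingers measure 119 mm over their backs; the gripper's body (75 mm by 177 mm) begins 78 mm behind the grasp point.
Start: joints at [-1.359, 0.417, -0.01, 1.614, 0.005, 1.111, -0.053], TCP at [0.156, 0.605, 0.205] pointing down, gripper open.
Joint ranges: [-2.81, 2.81], [-0.39, 2.02], [-1.27, 1.25], [0.06, 2.57], [-1.19, 4.33], [0.19, 2], [-2.82, 2.82]. Speed limits (rad/s): [1.89, 1.89, 2.39, 2.39, 3.01, 3.01, 3.01].

INTERFACE

Orientations are given as a rotation vector (axis times angle).
In Python, from station import ctrl, camera, camera_info gives the robot as it stands.
- The arm moves only by the tool jog_arm, never from a script. Its argument "increments" is a list that holds one entry, the list of rows, each a list of 6 numbers: the shift along the tool's x, y, z in cm, then the turn, a rotation vector about the tool's x, y, z in degrees. In form: [[[x, y, z, wx, wy, wz], ...]]. A call has 1 to 5 rows; each row shifts and turns the commanded pose from where the row before left it, along the tool's axes as they then stand; what a row does not reach is not made up. A row lasts 1/12 s, in which the tool goes at most 41.7 mm and 7.16 degrees, less where a joint would pass 70% of its speed; a pose out of reach is approached as far as the arm can. A call with a gripper value outside its range is refused whole. "grip" is the finger opening in cm, from 0 to 9.4, set as the call begins (left out, the last holds). The fingers move at their own pace and stop on an object; "grip_force" is the grip in N (left out, the last holds). Time passes only in rows, so rows that do not move let the fingers close. It gives the time, the measured TCP pose, the force, the opening and the grip force at its end, in the units of the state.
- ctrl.observe(): the state, without advancing time (a new reading comes with each control period).
- camera(name): name is "scene" or "top" or "wrist"; returns the picture (480x640x3 uint8, red, green, blue); there is no depth.
- camera_info(name): a dict with "fx", "fy", "cx", "cy" (pixels), "rvec" (rotation vector, rad) and "tvec" (3), from world to camera coordinates, as OpenCV has them; the wrist camera has in their place "T_tool_cam" (4x4, takes a point from camera to tool coordinates, whose origin is the TCP and whose axes are the flange's). Camera axes: x right, y down, z forward; pixel columns grow to the right and rows downward; lengths in m; the calibration is good to about 2 mm. A picture is of the moment at which its call begins: read the wrist's pose just before it. camera_info takes no time and is no camera call.
- ctrl.sign_off(): hands the job in; it is judged then, once.
The state is a dict: "t": time; "joints": joint angles; "joint_velocities": joint speeds; "joint_efforts": joint torques, N m; "tcp_pos": TCP position; "tcp_rot": TCP orientation; "wrist_force": force on the tool from outside, world axes, zero at the start; "wrist_torque": the same for the moment, N m; "opening": finger opening in m; "grasp_force": force on a finger pad.
Only numpy, scipy, OpenCV 4.12 (cv2) and the standard library are available. Lean on these libraries where they do the work, as an engineer would, in place of code of your own. Each camera call takes 0.05 s, during which the arm holds its last target. There are 200 camera calls.

TASK

On the glaze viewing jig, use the black knob to slide the test tile until the fixed needle stands over the middle of the white spot and pause there for about a second, then slide it on until the needle stands over the middle of the blue spot and leave it there. Then lift the white reflector flap by its blue bar until the black index at its far end lines up with the red mark clip on the quadrant, and finish still holding the flap there, since it falls shut if let go. Do not shift the red clip, and leave the jar, the yellow box and the pot around the jig where they stand.

Things in the scene. Friction and masses are not known exactly. Their poses are not given: they have to be found in the camera images.
- jig: Fixed grey base plate, 8 mm thick, 215 (x) x 357 (y) mm, reaching from jig x -82 to 132 mm and y -230 to 125 mm. Origin at table height, 115 mm to the jig's +y side of the needle tip. x points away from the robot (yaw within 0.2 rad), y left, z up. Right half: x-y slides under the needle. Left half: the flap.
- pointer_tip (a point): Tip of the fixed red needle, at jig (0, -115, 54) mm, 7 mm above the tile. The needle's arm runs from here towards jig +x at 86 mm height (top 94 mm) to a post 112 mm behind the tip, so the near side is open.
- white_spot (a point): Centre of the white glaze spot (12 mm across) on the terracotta test tile (90 x 90 mm, top 46.5 mm above the table), in the corner towards jig +x, +y, at (25, 25) mm from the tile's centre. The tile also has green and yellow spots, which are not used.
- blue_spot (a point): Centre of the blue glaze spot (12 mm across) on the same tile, towards jig -x, -y, at (-25, -20) mm from the tile's centre.
- knob_top (a point): Centre of the top of the black upright round knob, 24 mm in diameter, 34 mm tall, top 80 mm above the table, 100 mm in front (jig -x) of the tile's centre. The plate below it has its top 38.5 mm above the table; a 16 mm stem shows for 7 mm above it. Tile and knob move together, without turning, along jig x and y.
- x_slide (a joint): Travel of the tile along jig +x, m, -0.045 to 0.045; at 0 (both slides) the needle is over the tile's centre. About 1.5 N of friction: it stays where it is left.
- y_slide (a joint): Travel of the tile along jig +y, m, -0.045 to 0.045. About 1.5 N of friction: it stays where it is left.
- flap (a joint): Angle of the flap, rad: 0 lying flat (its start), growing as the bar is lifted, at most 1.4. It weighs 0.18 kg, has almost no friction and falls back to 0 when let go.
- flap_hinge (a point): Middle of the flap's hinge line, which runs along the jig's x axis, at jig (0, 35, 45) mm. The flap lies towards jig +y of it and rises in an arc over the jig towards -y.
- flap_bar: Blue round grip sleeve at the flap's free end, origin at its middle: 12 mm diameter, 98 mm long, along jig x, 150 mm from the hinge line, 45 mm above the bare table when flat. It turns freely about its own axis, so the gripper may stay upright. Two 8 mm rods, 55 mm either side, carry it; a 48 mm wide opening for a finger lies between it and the flap's plate (ends 96 mm from the hinge).
- index_tip (a point): Tip of the black index at the far end of the flap, 123 mm from the hinge axis, moving just in front of the quadrant; its y axis points along the flap from hinge to bar.
- mark (a joint): Angle of the red mark clip on the quadrant, rad, same axis and zero as the flap's: the flap is at the mark when both read the same. It differs from run to run, 0.6 to 1.1. The clip is stiff; leave it.
- mark_tip (a point): Inner end of the clip's red line, 121 mm from the hinge axis, on the near face of the white quadrant, an upright plate across the jig, 100 mm behind (jig +x of) the middle of the bar, reaching 152 mm from the hinge axis. Its y axis points outwards from the hinge.
- glaze_jar: Bystander: clear jar of blue-grey underglaze, 52 mm across, 62 mm tall, in front of and left of the flap. Origin under its centre.
- yellow_box: Bystander: yellow box 46 x 76 x 32 mm, in front of the flap. Origin under its centre.
- dotted_pot: Bystander: dark pot with pale dots, 82 mm across, 70 mm tall, to the left of the flap. Origin under its centre.

How it is judged:
On the way, in this order (a step that is already met when the one before it is completed fails the run):
1. the needle stands over the white spot, tile at rest (horizontal distance between white_spot and pointer_tip below 0.005 m and velocity of joint x_slide between -0.01 and 0.01 m/s and velocity of joint y_slide between -0.01 and 0.01 m/s), for 0.4 s.
2. the needle stands over the blue spot, tile at rest (horizontal distance between blue_spot and pointer_tip below 0.005 m and velocity of joint x_slide between -0.01 and 0.01 m/s and velocity of joint y_slide between -0.01 and 0.01 m/s), for 0.2 s.
At the end, for the whole second after the job is handed in: The needle tip is within 5 mm (horizontally) of the blue spot's centre with the tile at rest; the flap is within 0.07 rad (4 degrees) of the red mark, still, and carried by the fingers (more than 0.3 N of contact on it) through the last second; jar, box and pot within 20 mm of where they stood (all of step 2 and angle between the y axis of index_tip and the y axis of mark_tip, either way round below 0.07 rad and velocity of joint flap between -0.05 and 0.05 rad/s and contact force between the fingers and flap_bar above 0.3 N and distance of each of glaze_jar, yellow_box, dotted_pot from where it was at the start of the episode below 0.02 m); the arm keeps its last pose, push and grip.
It fails at once if the red mark clip is shifted (more than 6 mm) (distance of mark_tip from where it was at the start of the episode above 0.006 m).
It fails at once if the glaze jar is disturbed (moved more than 20 mm) (distance of glaze_jar from where it was at the start of the episode above 0.02 m).
It fails at once if the yellow box is disturbed (moved more than 20 mm) (distance of yellow_box from where it was at the start of the episode above 0.02 m).
It fails at once if the dotted pot is disturbed (moved more than 20 mm) (distance of dotted_pot from where it was at the start of the episode above 0.02 m).
It also fails if it takes over 58 s, if anything falls off the work surface, if the arm or the gripper's body presses on something with over 40 N, if the wrist force passes 120 N, or if a joint passes its speed limit or range.

## Working session

There is one attempt and no reset: what is moved stays moved. The work goes in short steps, Python scripts to look and compute and a tool call to move; the robot and the scene stay as the last step left them, time stands still between calls to the robot, and variables do not carry over. Pictures are saved under pics/ and viewed, at most 10 in all, crops included, and the job is handed in when it is done.

Besides the shell and the picture viewer there is one more tool, called after "Request:" in YAML: its name, and indented under it one key for each argument. jog_arm: Moves the arm, as the interface text tells. Its arguments: {"type":"object","properties":{"increments":{"type":"array","items":{"type":"array","items":{"type":"array","items":{"type":"number"}}}},"grip":{"type":"number"},"grip_force":{"type":"number"}},"required":["increments"]}

```bash
mkdir -p pics; ls
python3 - <<'E'
from station import ctrl,camera,camera_info
import cv2
for n in("scene","top"):
    im=camera(n); cv2.imwrite(f"pics/{n}0.png",im[:,:,::-1]); print(n,camera_info(n))
print(camera_info("wrist"));print(ctrl.observe())
E
```

```text
pics
scene {'fx': 536.3601670669021, 'fy': 536.3601670669021, 'cx': 325.3865356034627, 'cy': 236.57866549679736, 'rvec': array([ 2.10012335, -1.25492903,  0.46767487]), 'tvec': array([-0.11343595,  0.45773456,  0.56454785])}
top {'fx': 452.2770429988402, 'fy': 452.2770429988402, 'cx': 322.63143149798856, 'cy': 244.4952378764521, 'rvec': array([ 2.19090712, -2.14782418,  0.18905937]), 'tvec': array([0.12764122, 0.54840581, 0.94065923])}
{'fx': 366.65522473480183, 'fy': 366.65522473480183, 'cx': 322.18119876374254, 'cy': 238.03529874278178, 'T_tool_cam': array([[-2.69082387e-04, -9.70423996e-01, -2.41406703e-01,
         7.01408562e-02],
       [ 9.99999896e-01, -3.49897022e-04,  2.91897891e-04,
        -6.72309710e-04],
       [-3.67732204e-04, -2.41406600e-01,  9.70423989e-01,
        -1.78241115e-01],
       [ 0.00000000e+00,  0.00000000e+00,  0.00000000e+00,
         1.00000000e+00]])}
{'t': 0.1, 'joints': array([-1.35950422,  0.41791593, -0.01030226,  1.61411941,  0.00471723,
        1.1106767 , -0.05301881]), 'joint_velocities': array([-4.41235641e-04,  1.28180615e-04,  7.32118090e-05, -1.56506555e-03,
       -3.60242122e-04,  7.61156163e-05, -5.68662074e-04]), 'joint_efforts': array([ 1.97155787e-03, -8.52576685e+01,  6.39685504e-01, -4.26692319e+01,
       -4.90132452e-02,  1.65483024e-02,  4.05110825e-05]), 'tcp_pos': array([0.15624936, 0.60480492, 0.20488453]), 'tcp_rot': array([-3.96029653e-01, -3.11649288e+00,  1.72091213e-03]), 'wrist_force': array([-0.06531241, -0.09570507, -0.58149022]), 'wrist_torque': array([-0.00568431, -0.02461994, -0.0019049 ]), 'grasp_force': 0.0, 'opening': 0.09387673580205542}
```

View pics/scene0.png

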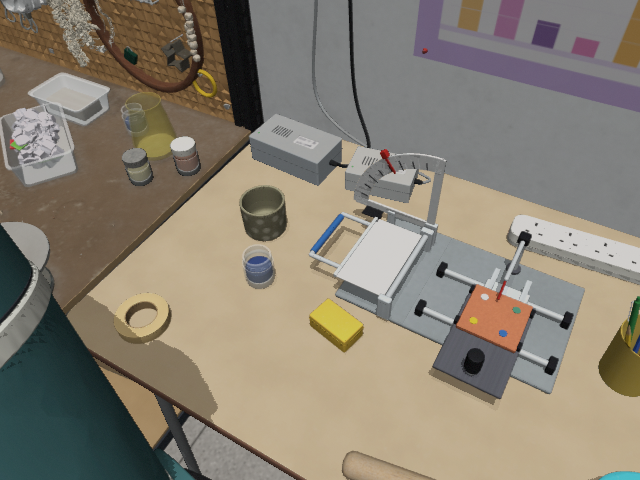

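View pics/top0.png

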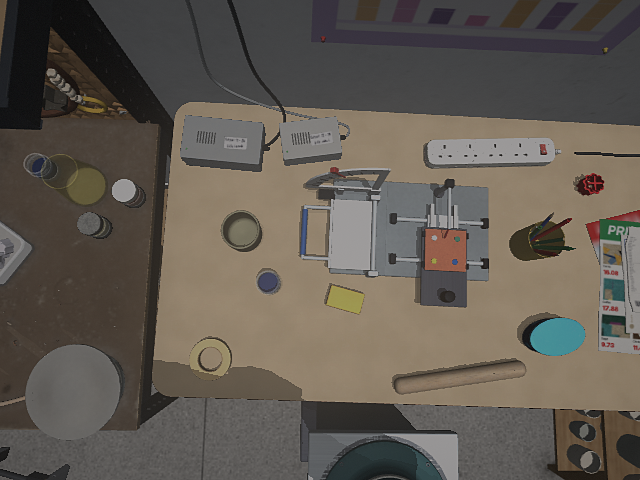

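Scene view: knob at (474,355), spots white (485,297) and blue (503,333), bar around (327,235), needle tip near (500,297), mark clip near (385,155). Top view: knob (447,295), bar (304,231). I'll enlarge both.

Run:
```python
import cv2,numpy as np
def crop(f,x,y,w,h,s):
    im=cv2.resize(cv2.imread(f)[y:y+h,x:x+w],None,fx=s,fy=s,interpolation=cv2.INTER_CUBIC)
    for i in range(0,w,10): cv2.line(im,(i*s,0),(i*s,6 if i%50 else 14),(0,0,0),1)
    for i in range(0,h,10): cv2.line(im,(0,i*s),(6 if i%50 else 14,i*s),(0,0,0),1)
    return im
a=crop("pics/scene0.png",430,230,100,150,4); b=crop("pics/top0.png",400,175,100,150,4)
cv2.imwrite("pics/c1.png",np.hstack([a,b]))
a=crop("pics/scene0.png",300,140,150,140,4); 
b=crop("pics/top0.png",290,160,50,140,4)
cv2.imwrite("pics/c2.png",np.hstack([a,b]))
for n,roi in(("scene",[(300,200,60,60),(470,285,60,60)]),("top",[(295,195,20,80),(425,225,45,50)])):
    im=cv2.imread(f"pics/{n}0.png");hsv=cv2.cvtColor(im,cv2.COLOR_BGR2HSV)
    for x,y,w,h in roi:
        m=cv2.inRange(hsv[y:y+h,x:x+w],(100,110,60),(130,255,255));_,_,st,c=cv2.connectedComponentsWithStats(m)
        print(n,[(s.tolist(),(k+[x,y]).round(1)) for s,k in zip(st[1:],c[1:]) if s[4]>8])
```

```text
scene [([11, 14, 33, 39, 269], array([327.3, 232.9]))]
scene [([29, 45, 8, 7, 41], array([502.4, 332.8]))]
top [([6, 14, 7, 45, 176], array([303.9, 231.2]))]
top [([27, 34, 5, 6, 22], array([454.3, 261.5]))]
```

View pics/c1.png

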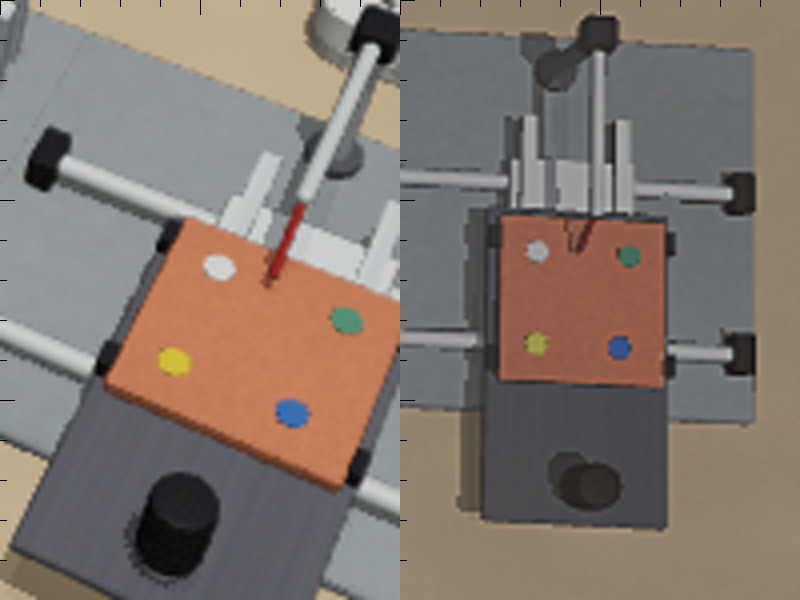

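View pics/c2.png

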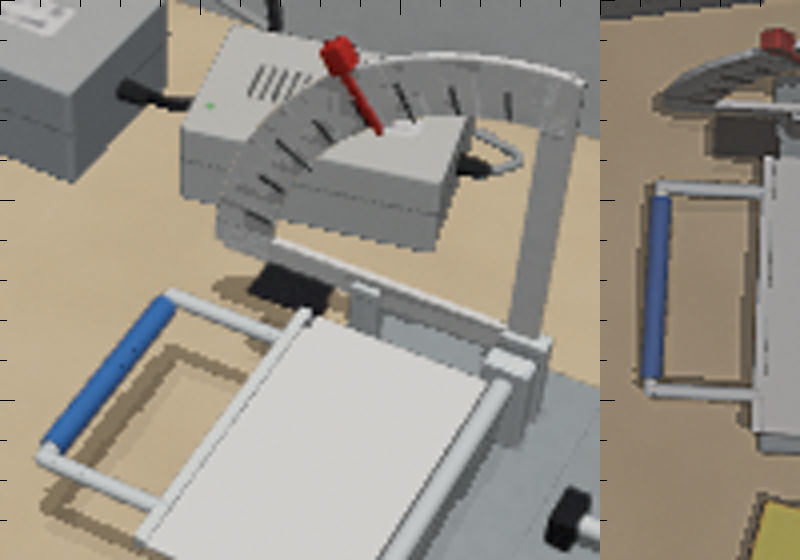

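Crop gives: scene white (484.8,296.8), blue (503,333.2), yellow (473.5,320.5), green (516.8,310.3), knob top (476,355.2), needle tip (498,299.2), bar ends (342.5,214.5) and (312,251.2), clip inner end (395,173). Top: (434.2,237.7), (454.7,262), (434,260.7), (457,239), knob (450,296.2), tip (445,237.5), bar ends (305,209.2), (303.2,255).

```bash
cat > h.py <<'E'
import numpy as np,cv2
from scipy.optimize import least_squares
from scipy.spatial.transform import Rotation as R
from station import ctrl,camera,camera_info
CI={n:camera_info(n) for n in("scene","top")}
def proj(n,X):
    c=CI[n];K=np.array([[c["fx"],0,c["cx"]],[0,c["fy"],c["cy"]],[0,0,1.]])
    return cv2.projectPoints(np.float64(X).reshape(-1,1,3),c["rvec"],c["tvec"],K,None)[0][:,0]
def tri(d):
    f=lambda X:np.concatenate([proj(n,X)[0]-p for n,p in d.items()])
    s=least_squares(f,[.6,0,.05]);return s.x,np.abs(s.fun).max()
E
python3 - <<'E'
from h import *
S=dict(white=(484.8,296.8),blue=(503,333.2),yellow=(473.5,320.5),green=(516.8,310.3),knob=(476,355.2),tip=(498,299.2),b1=(342.5,214.5),b2=(312,251.2))
T=dict(white=(434.2,237.7),blue=(454.7,262),yellow=(434,260.7),green=(457,239),knob=(450,296.2),tip=(445,237.5),b1=(305,209.2),b2=(303.2,255))
for k in S: 
    X,e=tri({"scene":S[k],"top":T[k]});print(k,X.round(4),round(e,2))
def J(p,P): 
    c,s=np.cos(p[2]),np.sin(p[2]);return np.array([p[0]+c*P[0]-s*P[1],p[1]+s*P[0]+c*P[1],P[2]])
def loc(p):
    x,y=p[3],p[4]-.115
    return dict(white=(x+.025,y+.025,.0465),blue=(x-.025,y-.02,.0465),knob=(x-.1,y,.08),tip=(0,-.115,.054),b1=(.049,.185,.045),b2=(-.049,.185,.045))
def f(p):
    return np.concatenate([proj(n,J(p,P))[0]-D[k] for k,P in loc(p).items() for n,D in(("scene",S),("top",T))])
s=least_squares(f,[.6,0,0,0,0],loss="soft_l1");print("jig",s.x.round(4));print(s.fun.reshape(-1,4).round(1) if 0 else f(s.x).reshape(-1,4).round(1))
p=s.x
for k,P in loc(p).items():print(k,J(p,P).round(4))
mk=lambda a,r,x:J(p,(x,.035+r*np.cos(a),.045+r*np.sin(a)))
for x in(.09,.095,.1):
    g=least_squares(lambda q:proj("scene",mk(q[0],q[1],x))[0]-(395,173),[.85,.121]);print(x,g.x)
np.save("jig.npy",p)
E
```

```text
white [ 0.5643 -0.1012  0.0484] 0.2
blue [ 0.5126 -0.1444  0.0488] 0.17
yellow [ 0.5144 -0.0998  0.0482] 0.09
green [ 0.5628 -0.1512  0.0477] 0.26
knob [ 0.4387 -0.1222  0.0803] 0.0
tip [ 0.5634 -0.1211  0.0562] 0.34
b1 [0.6201 0.1765 0.0504] 0.8
b2 [0.5201 0.18   0.0509] 0.11
jig [ 0.5674 -0.0058 -0.0286 -0.0249 -0.0053]
[[-0.4  0.5 -0.1 -0.3]
 [-0.2  0.5 -0.1 -0.4]
 [ 0.3 -0.1  0.1 -0.2]
 [-0.1  0.4 -0.8 -0. ]
 [-1.   1.5  0.2 -0.7]
 [ 1.1  0.7 -0.3 -1.4]]
white [ 0.5649 -0.1011  0.0465]
blue [ 0.5136 -0.1446  0.0465]
knob [ 0.4392 -0.1225  0.08  ]
tip [ 0.5642 -0.1208  0.054 ]
b1 [0.6217 0.1777 0.045 ]
b2 [0.5238 0.1805 0.045 ]
0.09 [0.95046513 0.12478967]
0.095 [0.91559621 0.12233317]
0.1 [0.87934443 0.1200314 ]
```

Request:
jog_arm:
  increments:
    - [[0,0,0,0,0,-6.45],[0,0,0,0,0,-6.45],[-2.1,-2.9,0,0,0,0],[-2.1,-2.9,0,0,0,0],[-2.1,-2.9,0,0,0,0]]
  grip: 6
  grip_force: 20

```text
t: 0.52
tcp_pos: [0.2172, 0.515, 0.2048]
tcp_rot: [-0.042, -3.141, 0.001]
wrist_force: [1.3, -0.3, -0.0]
opening: 0.0641
grasp_force: 0.0
```

Request:
jog_arm:
  increments:
    - [[-2.1,-2.9,0,0,0,0],[-2.1,-2.9,0,0,0,0],[-2.1,-2.9,0,0,0,0],[-2.1,-2.9,0,0,0,0],[-2.1,-2.9,0,0,0,0]]

```text
t: 0.93
tcp_pos: [0.3184, 0.3669, 0.2054]
tcp_rot: [-0.043, -3.141, 0.0]
wrist_force: [1.0, 0.9, 0.6]
opening: 0.0604
grasp_force: 0.0
```

Request:
jog_arm:
  increments:
    - [[-2.1,-2.9,0,0,0,0],[-2.1,-2.9,0,0,0,0],[-2.1,-2.9,0,0,0,0],[-2.1,-2.9,0,0,0,0],[0,0,0,0,0,0]]

```text
t: 1.35
tcp_pos: [0.4017, 0.2448, 0.2055]
tcp_rot: [0.055, 3.14, -0.002]
wrist_force: [1.1, -0.6, 0.7]
opening: 0.0599
grasp_force: 0.0
```

```bash
cat >> h.py <<'E'
jig=np.load("jig.npy") if __import__("os").path.exists("jig.npy") else None
def go(target,yaw=None):
    o=ctrl.observe();M=R.from_rotvec(o["tcp_rot"]);d=M.inv().apply(np.array(target)-o["tcp_pos"])*100
    yaw=jig[2] if yaw is None else yaw;c,s=np.cos(yaw),np.sin(yaw)
    G=R.from_matrix(np.array([[-c,-s,0],[-s,c,0],[0,0,-1.]]))
    print("t",o["t"],"tcp",o["tcp_pos"].round(4),"F",o["wrist_force"].round(1),"open",round(o["opening"],4),"shift cm",d.round(2),"turn deg",np.degrees((M.inv()*G).as_rotvec()).round(2))
E
python3 -c "
from h import *
go([.4392,-.1225,.205])"
```

```text
t 1.35 tcp [0.4017 0.2448 0.2055] F [ 1.1 -0.6  0.7] open 0.0599 shift cm [ -5.02 -36.57   0.1 ] turn deg [-0.07  0.05 -0.35]
```

Request:
jog_arm:
  increments:
    - [[-0.5,-3.6,0,0,0,-0.35],[-0.5,-3.6,0,0,0,0],[-0.5,-3.6,0,0,0,0],[-0.5,-3.6,0,0,0,0],[-0.5,-3.6,0,0,0,0]]

```text
t: 1.77
tcp_pos: [0.4192, 0.0681, 0.2054]
tcp_rot: [-0.033, -3.141, -0.0]
wrist_force: [1.4, 0.4, 0.3]
opening: 0.0603
grasp_force: 0.0
```

Request:
jog_arm:
  increments:
    - [[-0.5,-3.6,0,0,0,0],[-0.5,-3.6,0,0,0,0],[-0.5,-3.6,0,0,0,0],[-0.5,-3.6,1,0,0,0],[-0.5,-3.6,1,0,0,0]]

```text
t: 2.18
tcp_pos: [0.4407, -0.1124, 0.1856]
tcp_rot: [0.033, 3.14, 0.0]
wrist_force: [0.2, 0.4, -0.5]
opening: 0.06
grasp_force: 0.0
```

Request:
jog_arm:
  increments:
    - [[0,0,2.3,0,0,0],[0,0,2.3,0,0,0],[0,0,0,0,0,0]]

```text
t: 2.43
tcp_pos: [0.4385, -0.1109, 0.1363]
tcp_rot: [-0.035, -3.136, 0.001]
wrist_force: [0.2, 0.1, -0.7]
opening: 0.0602
grasp_force: 0.0
```

```bash
python3 -c "
from h import *
go([.4389,-.1223,.05])
cv2.imwrite('pics/w1.png',camera('wrist')[:,:,::-1])"
```

```text
t 2.4333 tcp [ 0.4385 -0.1109  0.1363] F [ 0.2  0.1 -0.7] open 0.0602 shift cm [-0.11 -1.14  8.63] turn deg [-0.02 -0.3   0.35]
```

View pics/w1.png

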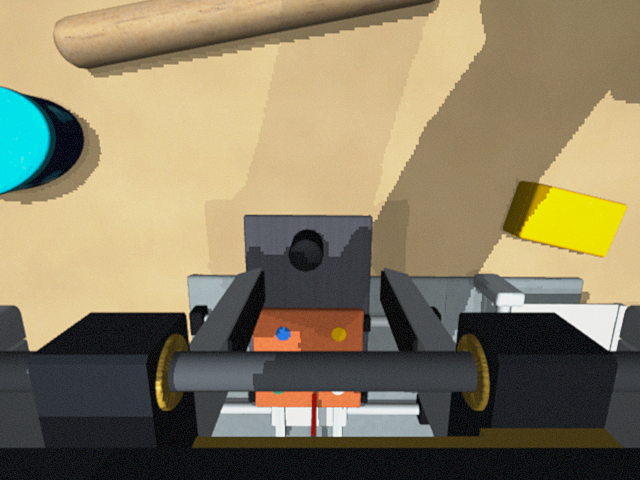

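Wrist view: the knob top is at about (306,253), predicted (306,257), so the measured position agrees within about 2.5 mm. Going down.

Request:
jog_arm:
  increments:
    - [[0,-1.15,2,0,0,0.3],[0,0,2.3,0,0,0],[0,0,2.3,0,0,0],[0,0,2,0,0,0],[0,0,0,0,0,0]]

```text
t: 2.9
tcp_pos: [0.4395, -0.1215, 0.0521]
tcp_rot: [-0.04, -3.138, -0.001]
wrist_force: [-0.5, 0.4, -0.1]
opening: 0.0599
grasp_force: 0.0
```

Request:
jog_arm:
  increments:
    - [[0,0,0,0,0,0],[0,0,0,0,0,0],[0,0,0,0,0,0],[0,0,0,0,0,0],[0,0,0,0,0,0]]
  grip: 1.5

```text
t: 3.32
tcp_pos: [0.4409, -0.1222, 0.0543]
tcp_rot: [0.042, 3.14, 0.0]
wrist_force: [-0.3, 0.5, -1.0]
opening: 0.03
grasp_force: 0.0
```

```bash
python3 -c "
from h import *
go([.4389,-.1223,.05])"
```

```text
t 3.3167 tcp [ 0.4409 -0.1222  0.0543] F [-0.3  0.5 -1. ] open 0.03 shift cm [ 0.2  -0.02  0.43] turn deg [0.   0.08 0.12]
```

Request:
jog_arm:
  increments:
    - [[0.1,0,0.3,0,0,0],[0,0,0,0,0,0],[0,0,0,0,0,0],[0,0,0,0,0,0],[0,0,0,0,0,0]]

```text
t: 3.73
tcp_pos: [0.4401, -0.1223, 0.0511]
tcp_rot: [0.042, 3.14, -0.0]
wrist_force: [-0.6, 1.1, 13.7]
opening: 0.0232
grasp_force: 20.0
```

```bash
python3 -c "
from h import *
go([.4389,-.1223,.05])"
```

```text
t 3.7333 tcp [ 0.4401 -0.1223  0.0511] F [-0.6  1.1 13.7] open 0.0232 shift cm [ 0.12 -0.    0.11] turn deg [0.   0.09 0.1 ]
```

Request:
jog_arm:
  increments:
    - [[0,-0.5,0,0,0,0],[0,-0.6,0,0,0,0],[0,-0.6,0,0,0,0],[0,-0.3,0,0,0,0],[0,0,0,0,0,0]]

```text
t: 4.15
tcp_pos: [0.4395, -0.1431, 0.0511]
tcp_rot: [0.043, 3.14, -0.001]
wrist_force: [-0.4, -1.3, 12.7]
opening: 0.0237
grasp_force: 20.0
```

Request:
jog_arm:
  increments:
    - [[0,0,0,0,0,0],[0,0,0,0,0,0],[0,0,0,0,0,0],[0,0,0,0,0,0],[0,0,0,0,0,0]]

```text
t: 4.57
tcp_pos: [0.4395, -0.1427, 0.0511]
tcp_rot: [0.043, 3.14, -0.001]
wrist_force: [-0.8, -1.7, 13.1]
opening: 0.0234
grasp_force: 20.0
```

```bash
cat > spots.py <<'E'
from h import *
import sys
def look(tag):
    ims={n:camera(n)[:,:,::-1].copy() for n in("scene","top")}
    out=[]
    for n,(x,y,w,h) in(("scene",(440,240,100,100)),("top",(400,180,100,100))):
        im=cv2.resize(ims[n][y:y+h,x:x+w],None,fx=4,fy=4,interpolation=cv2.INTER_CUBIC)
        for i in range(0,400,40): im[:8,i]=0;im[i,:8]=0
        out.append(im); cv2.imwrite(f"pics/{tag}_{n}.png",ims[n])
    cv2.imwrite(f"pics/{tag}.png",np.hstack(out))
E
python3 -c "
from spots import *
go([.4401,-.1423,.05]);look('s1')"
```

```text
t 4.5667 tcp [ 0.4395 -0.1427  0.0511] F [-0.8 -1.7 13.1] open 0.0234 shift cm [-0.06  0.04  0.11] turn deg [-0.03  0.09  0.09]
```

View pics/s1.png

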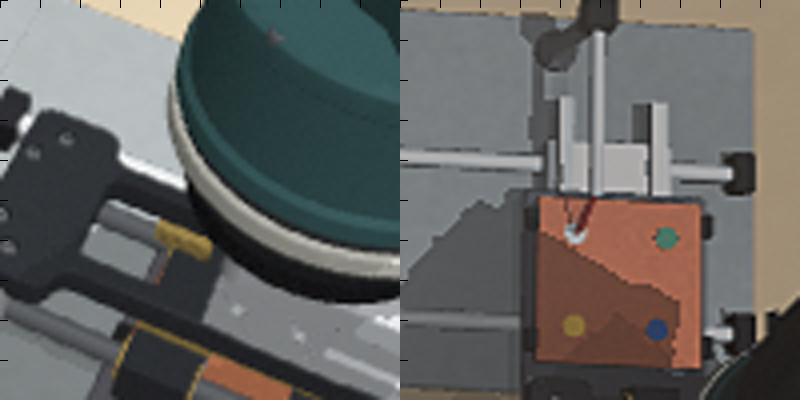

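Top view: white spot (443.8,239.0) is under the needle tip (about 444.5,238), with green (466.5,239.5), blue (464,262.5), yellow (443.2,261.2). The scene camera is blocked by the arm.

```bash
python3 -c "
from h import *
def on(p,z): 
    return least_squares(lambda q:proj('top',[q[0],q[1],z])[0]-p,[.5,0]).x
A=dict(w=(434.2,237.7),b=(454.7,262),y=(434,260.7),g=(457,239));B=dict(w=(443.8,239),b=(464,262.5),y=(443.2,261.2),g=(466.5,239.5))
d=np.array([on(B[k],.0465)-on(A[k],.0465) for k in A]);print(d.round(4),d.mean(0))
t=[on(p,.054) for p in((445,237.5),(444.5,238))]
for T in t: print(T, T-on(B['w'],.0465))
# tile-model white
off=dict(w=(.025,.025),b=(-.025,-.02),y=(-.025,.025),g=(.025,-.025));c,s=np.cos(jig[2]),np.sin(jig[2])
print(np.mean([on(B[k],.0465)-np.array([[c,-s],[s,c]])@off[k] for k in('w','b')],0)+np.array([[c,-s],[s,c]])@(.025,.025))
"
```

```text
[[-0.0023 -0.0209]
 [-0.0007 -0.0202]
 [-0.0007 -0.0199]
 [-0.0006 -0.0208]] [-0.00106739 -0.02042232]
[ 0.56411414 -0.12250301] [ 0.00214509 -0.0003203 ]
[ 0.56300643 -0.1213995 ] [0.00103738 0.00078321]
[ 0.56262306 -0.1218282 ]
```

Request:
jog_arm:
  increments:
    - [[0,0,0,0,0,0],[0,0,0,0,0,0],[0,0,0,0,0,0],[0,0,0,0,0,0],[0,0,0,0,0,0]]

```text
t: 5.08
tcp_pos: [0.4395, -0.1427, 0.0511]
tcp_rot: [0.043, 3.14, -0.001]
wrist_force: [-2.5, -2.2, 12.7]
opening: 0.0239
grasp_force: 20.0
```

Request:
jog_arm:
  increments:
    - [[-0.5,0.45,0,0,0,0],[-1,0.9,0,0,0,0],[-1,0.9,0,0,0,0],[-1,0.9,0,0,0,0],[-1,0.9,0,0,0,0]]

```text
t: 5.5
tcp_pos: [0.4859, -0.1031, 0.0512]
tcp_rot: [0.043, 3.14, -0.001]
wrist_force: [-1.8, -2.3, 15.7]
opening: 0.0237
grasp_force: 20.0
```

Request:
jog_arm:
  increments:
    - [[-0.55,0.5,0,0,0,0],[0,0,0,0,0,0],[0,0,0,0,0,0],[0,0,0,0,0,0],[0,0,0,0,0,0]]

```text
t: 5.92
tcp_pos: [0.4918, -0.098, 0.0513]
tcp_rot: [0.041, 3.139, -0.0]
wrist_force: [2.0, 1.3, 13.1]
opening: 0.0234
grasp_force: 20.0
```

```bash
python3 -c "
from spots import *
c,s=np.cos(jig[2]),np.sin(jig[2])
go([.4395+.0505*c-.0455*s,-.1427+.0505*s+.0455*c,.05]);look('s2')"
```

```text
t 5.9167 tcp [ 0.4918 -0.098   0.0513] F [ 2.   1.3 13.1] open 0.0234 shift cm [ 0.05 -0.07  0.13] turn deg [0.   0.14 0.13]
```

View pics/s2.png

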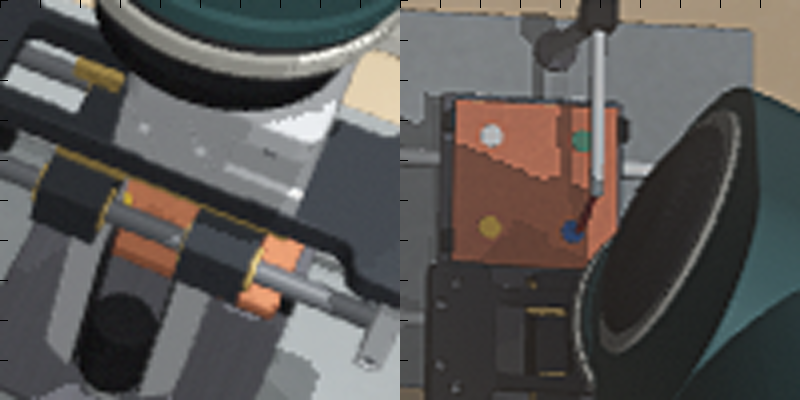

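Top view: blue spot (443.3,238.0) under the needle tip, white (422.8,214), yellow (422.3,236.5).

```bash
python3 -c "
from h import *
def on(p,z): 
    return least_squares(lambda q:proj('top',[q[0],q[1],z])[0]-p,[.5,0]).x
B=dict(w=(422.8,214),b=(443.3,238),y=(422.3,236.5));A=dict(w=(443.8,239),b=(464,262.5),y=(443.2,261.2))
off=dict(w=(.025,.025),b=(-.025,-.02),y=(-.025,.025));c,s=np.cos(jig[2]),np.sin(jig[2]);M=np.array([[c,-s],[s,c]])
for k in B: print(k,on(B[k],.0465)+M@(np.array(off['b'])-off[k]), on(B[k],.0465)-on(A[k],.0465))
print([on(p,.054) for p in((445,237.5),(444.5,238))])
"
```

```text
w [ 0.5644598  -0.12072874] [0.05375851 0.04500413]
b [ 0.5641249  -0.12113393] [0.05211559 0.04388994]
y [ 0.56504351 -0.12043854] [0.05247328 0.04450262]
[array([ 0.56411414, -0.12250301]), array([ 0.56300643, -0.1213995 ])]
```

Request:
jog_arm:
  increments:
    - [[0,0,0,0,0,0],[0,0,0,0,0,0],[0,0,0,0,0,0],[0,0,0,0,0,0],[0,0,0,0,0,0]]
  grip: 5

```text
t: 6.43
tcp_pos: [0.4904, -0.0981, 0.0504]
tcp_rot: [-0.042, -3.141, 0.0]
wrist_force: [0.5, 0.2, -0.7]
opening: 0.0498
grasp_force: 0.0
```

Request:
jog_arm:
  increments:
    - [[0,0,-1.5,0,0,0],[0,0,-3,0,0,0],[0,0,-3.5,0,0,0],[0,0,-4,0,0,0],[0,0,-4,0,0,0]]

```text
t: 6.85
tcp_pos: [0.4898, -0.0983, 0.212]
tcp_rot: [-0.043, -3.14, 0.001]
wrist_force: [0.6, 0.9, 0.6]
opening: 0.0503
grasp_force: 0.0
```

Request:
jog_arm:
  increments:
    - [[-0.8,3.4,0,0,0,0],[-0.8,3.4,0,0,0,0],[-0.8,3.4,0,0,0,0],[-0.8,3.4,0,0,0,0],[-0.8,3.4,0,0,0,0]]

```text
t: 7.27
tcp_pos: [0.5351, 0.0725, 0.2106]
tcp_rot: [0.042, 3.141, 0.0]
wrist_force: [0.7, -0.0, 0.1]
opening: 0.0498
grasp_force: 0.0
```

Request:
jog_arm:
  increments:
    - [[-0.8,3.4,0,0,0,0],[-0.8,3.4,0,0,0,0],[-0.8,2.5,0,0,0,0],[0,0,0,0,0,0],[0,0,0,0,0,0]]

```text
t: 7.68
tcp_pos: [0.5614, 0.1643, 0.2098]
tcp_rot: [-0.039, -3.141, 0.001]
wrist_force: [0.3, -1.6, -0.2]
opening: 0.0499
grasp_force: 0.0
```

```bash
python3 -c "
from spots import *
go([.571,.179,.028]);look('s3');o=ctrl.observe()
w=camera('wrist')[:,:,::-1].copy();cv2.imwrite('pics/w2.png',w)
# predicted bar ends in wrist
C=camera_info('wrist');T=C['T_tool_cam'];M=R.from_rotvec(o['tcp_rot']).as_matrix()
for P in([.6201,.1765,.0475],[.5215,.18,.0475]):
    q=M.T@(np.array(P)-o['tcp_pos']);q=T[:3,:3].T@(q-T[:3,3]);print(C['fx']*q[0]/q[2]+C['cx'],C['fy']*q[1]/q[2]+C['cy'])
im=cv2.imread('pics/s3.png');cv2.imwrite('pics/v3.png',np.vstack([cv2.resize(im,None,fx=.75,fy=.7),cv2.resize(w[200:440,20:],(600,300))]))
"
```

```text
t 7.6833 tcp [0.5614 0.1643 0.2098] F [ 0.3 -1.6 -0.2] open 0.0499 shift cm [-0.94  1.51 18.18] turn deg [-0.04 -0.05  0.23]
339.0511874166711 281.00770251203556
341.0333827079017 180.2300729139945
```

View pics/v3.png

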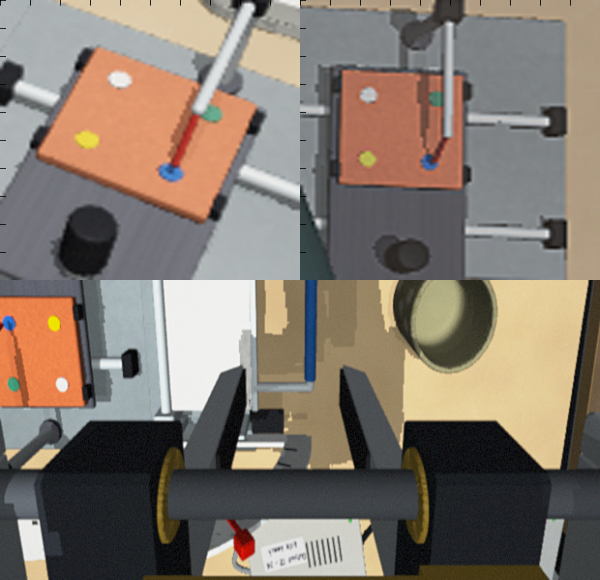

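Both views show the needle tip on the blue spot. The wrist view shows the bar's far end at (341,281), predicted (339,281), so y is about 0.180. Descending onto the bar.

Request:
jog_arm:
  increments:
    - [[-0.9,1.6,2.5,0,0,0.2],[0,0,3.5,0,0,0],[0,0,3.5,0,0,0],[0,0,2.5,0,0,0],[0,0,0,0,0,0]]

```text
t: 8.25
tcp_pos: [0.5684, 0.1769, 0.0861]
tcp_rot: [-0.05, -3.135, 0.005]
wrist_force: [-0.6, 0.2, -0.5]
opening: 0.05
grasp_force: 0.0
```

```bash
python3 -c "
from h import *
go([.571,.180,.029]);o=ctrl.observe()
w=camera('wrist')[:,:,::-1].copy();cv2.imwrite('pics/w3.png',w)"
```

```text
t 8.25 tcp [0.5684 0.1769 0.0861] F [-0.6  0.2 -0.5] open 0.05 shift cm [-0.28  0.33  5.71] turn deg [-0.18 -0.34 -0.17]
```

View pics/w3.png

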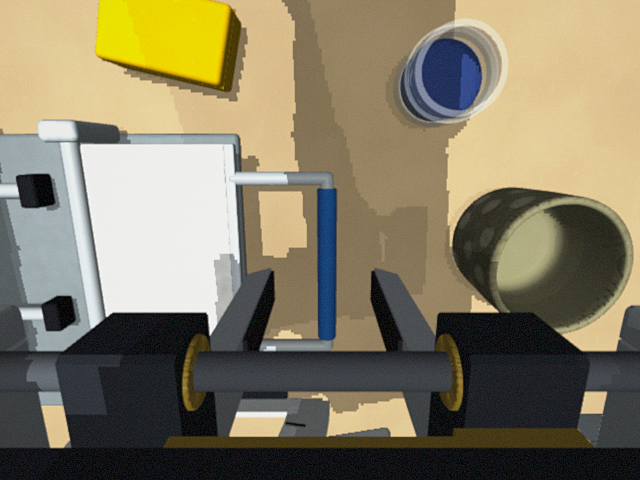

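The bar (column 327) sits between the fingers, about 3.5 mm to the +y side, and the jar, box and pot are clear.

Request:
jog_arm:
  increments:
    - [[-0.2,0.35,1.5,0,0,0],[0,0,2,0,0,0],[0,0,1.7,0,0,0],[0,0,0.4,0,0,0],[0,0,0,0,0,0]]

```text
t: 8.72
tcp_pos: [0.5735, 0.1819, 0.0355]
tcp_rot: [0.049, 3.141, -0.0]
wrist_force: [-0.5, -0.0, -0.0]
opening: 0.0498
grasp_force: 0.0
```

Request:
jog_arm:
  increments:
    - [[0,0,0,0,0,0],[0,0,0,0,0,0],[0,0,0,0,0,0],[0,0,0,0,0,0],[0,0,0,0,0,0]]
  grip: 0.6
  grip_force: 15

```text
t: 9.13
tcp_pos: [0.5733, 0.1824, 0.035]
tcp_rot: [0.047, 3.141, 0.0]
wrist_force: [-0.2, -0.1, 0.3]
opening: 0.0198
grasp_force: 0.0
```

Request:
jog_arm:
  increments:
    - [[0,0,0,0,0,0],[0,0,0,0,0,0],[0,0,0,0,0,0],[0,0,0,0,0,0],[0,0,0,0,0,0]]

```text
t: 9.55
tcp_pos: [0.5732, 0.1796, 0.0345]
tcp_rot: [-0.051, -3.141, 0.004]
wrist_force: [-0.6, -13.3, 2.5]
opening: 0.0116
grasp_force: 15.0
```

```bash
python3 -c "
from h import *
go([.571,.180,.029])"
```

```text
t 9.55 tcp [0.5732 0.1796 0.0345] F [ -0.6 -13.3   2.5] open 0.0116 shift cm [0.22 0.04 0.55] turn deg [-0.16 -0.02 -0.21]
```

Request:
jog_arm:
  increments:
    - [[0,-0.25,0,0,0,0],[0,-0.02,-0.75,0,0,0],[0,-0.06,-0.75,0,0,0],[0,-0.1,-0.75,0,0,0],[0,-0.13,-0.74,0,0,0]]

```text
t: 9.97
tcp_pos: [0.573, 0.1763, 0.0653]
tcp_rot: [0.048, 3.141, -0.001]
wrist_force: [1.3, -4.4, -1.3]
opening: 0.0111
grasp_force: 15.0
```

```bash
python3 -c "
from h import *
go([.571,.180,.029]);print(ctrl.observe()['grasp_force'])
cv2.imwrite('pics/a1.png',camera('scene')[:,:,::-1])"
```

```text
t 9.9667 tcp [0.573  0.1763 0.0653] F [ 1.3 -4.4 -1.3] open 0.0111 shift cm [0.21 0.37 3.63] turn deg [-0.02  0.01 -0.1 ]
14.999848008155823
```

Lifting steadily with low forces; continuing along the arc.

Request:
jog_arm:
  increments:
    - [[0,-0.17,-0.73,0,0,0],[0,-0.2,-0.72,0,0,0],[0,-0.24,-0.71,0,0,0],[0,-0.28,-0.7,0,0,0],[0,0,0,0,0,0]]

```text
t: 10.43
tcp_pos: [0.5727, 0.1671, 0.0944]
tcp_rot: [0.049, 3.141, 0.0]
wrist_force: [1.1, -4.3, -3.9]
opening: 0.0114
grasp_force: 15.0
```

Request:
jog_arm:
  increments:
    - [[0,-0.31,-0.68,0,0,0],[0,-0.34,-0.67,0,0,0],[0,-0.38,-0.65,0,0,0],[0,-0.41,-0.63,0,0,0],[0,0,0,0,0,0]]

```text
t: 10.85
tcp_pos: [0.5723, 0.1526, 0.1204]
tcp_rot: [0.049, 3.141, 0.0]
wrist_force: [2.0, -4.7, -3.8]
opening: 0.0112
grasp_force: 15.0
```

Request:
jog_arm:
  increments:
    - [[0,-0.44,-0.61,0,0,0],[0,-0.47,-0.58,0,0,0],[0,-0.5,-0.56,0,0,0],[0,-0.52,-0.54,0,0,0],[0,0,0,0,0,0]]

```text
t: 11.27
tcp_pos: [0.5717, 0.1333, 0.1429]
tcp_rot: [0.049, 3.141, -0.0]
wrist_force: [1.7, -4.0, -4.9]
opening: 0.0116
grasp_force: 15.0
```

```bash
python3 -c "
from h import *
o=ctrl.observe();go([.571,.180,.029])
s=camera('scene')[:,:,::-1].copy();t=camera('top')[:,:,::-1].copy()
cv2.imwrite('pics/a2s.png',s);cv2.imwrite('pics/a2t.png',t)
cv2.imwrite('pics/a2.png',np.hstack([cv2.resize(s[130:270,320:460],(560,560),interpolation=cv2.INTER_CUBIC),cv2.resize(t[150:290,280:340],(240,560))]))"
```

```text
t 11.2667 tcp [0.5717 0.1333 0.1429] F [ 1.7 -4.  -4.9] open 0.0116 shift cm [ 0.22  4.67 11.39] turn deg [-0.    0.02 -0.14]
```

View pics/a2.png

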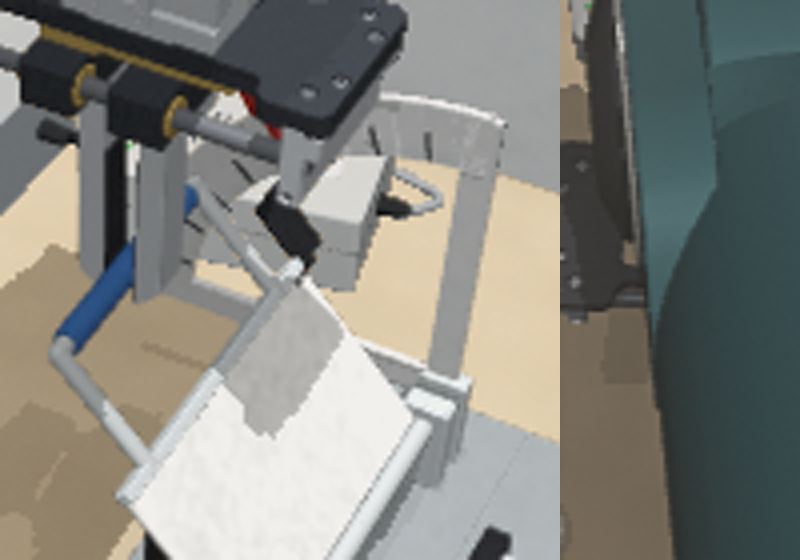

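Scene view: the flap is up at about 0.81 rad by gripper travel, and the index and clip are half hidden by the gripper. I'll get the mark angle numerically from the first two pictures.

```bash
python3 -c "
from h import *
p=jig;c,s=np.cos(p[2]),np.sin(p[2])
red={}
for n,(x,y,w,h) in(('scene',(375,140,35,40)),('top',(325,160,20,20))):
    im=cv2.imread(f'pics/{n}0.png')[y:y+h,x:x+w].astype(int)
    m=(im[:,:,2]>90)&(im[:,:,2]>2*im[:,:,1])&(im[:,:,2]>2*im[:,:,0]);v,u=np.nonzero(m);print(n)
    for r in np.unique(v): print(r+y,u[v==r].min()+x,u[v==r].max()+x,end=' | ')
    red[n]=(u.mean()+x,v.mean()+y)
print()
X,e=tri({'scene':(385,153.75),'top':(333.9,170)})
d=X[:2]-p[:2];L=(c*d[0]+s*d[1],-s*d[0]+c*d[1],X[2]);print('head jig',np.round(L,4),e,'ang',np.arctan2(L[2]-.045,L[1]-.035))
def J(P): return np.array([p[0]+c*P[0]-s*P[1],p[1]+s*P[0]+c*P[1],P[2]])
for x in(.09,.095,.1):
  for q in((395,173),(391.5,166),(388.5,159),(385,153.75)):
    g=least_squares(lambda k:proj('scene',J((x,.035+k[1]*np.cos(k[0]),.045+k[1]*np.sin(k[0]))))[0]-q,[.85,.13]);print(x,q,g.x.round(4))
"
```

```text
scene
149 384 386 | 150 381 387 | 151 381 387 | 152 380 388 | 153 380 388 | 154 381 388 | 155 381 388 | 156 383 388 | 157 384 387 | 158 386 386 | 159 385 387 | 160 386 388 | 161 387 388 | 162 387 389 | 163 389 389 | 164 390 390 | 165 389 391 | 166 390 391 | 167 391 392 | 168 391 393 | 169 392 393 | 170 393 394 | 171 393 394 | 172 394 394 | 173 394 394 | top
167 334 334 | 168 331 336 | 169 331 337 | 170 331 337 | 171 331 337 | 
head jig [0.0997 0.1327 0.1699] 0.384132122493952 ang 0.9068083399414919
0.09 (395, 173) [0.9505 0.1248]
0.09 (391.5, 166) [0.9578 0.1387]
0.09 (388.5, 159) [0.9696 0.1522]
0.09 (385, 153.75) [0.9632 0.1627]
0.095 (395, 173) [0.9156 0.1223]
0.095 (391.5, 166) [0.9267 0.1363]
0.095 (388.5, 159) [0.9416 0.1498]
0.095 (385, 153.75) [0.9369 0.1605]
0.1 (395, 173) [0.8793 0.12  ]
0.1 (391.5, 166) [0.8945 0.134 ]
0.1 (388.5, 159) [0.9127 0.1476]
0.1 (385, 153.75) [0.9099 0.1584]
```

```bash
python3 -c "
from h import *
p=jig;c,s=np.cos(p[2]),np.sin(p[2])
def J(P): return np.array([p[0]+c*P[0]-s*P[1],p[1]+s*P[0]+c*P[1],P[2]])
def F(x,r,a): return proj('scene',J((x,.035+r*np.cos(a),.045+r*np.sin(a))))[0]
for a in(0,.78,.807,.83): print(a,[F(x,.15,a).round(1) for x in(.049,-.049,.055,-.055)])
for x in(.098,.1):
  for q in((394.2,173),(390.7,166.5),(387,160)):
    g=least_squares(lambda k:F(x,k[1],k[0])-q,[.85,.13]);print(x,q,g.x.round(4))
# dark index pixels in a2 relative to hinge: where index is expected
for a in(.78,.807,.83): print(a,F(.094,.123,a),F(.094,.1,a))
g=cv2.imread('pics/a2s.png').max(2)[165:200,380:405]
for r in g: print(''.join('#' if v<50 else '+' if v<90 else '.' for v in r))
"
```

```text
0 [array([341.5, 216. ]), array([313.1, 251.9]), array([343.2, 213.9]), array([311.2, 254.3])]
0.78 [array([365.1, 178.9]), array([335. , 216.4]), array([366.8, 176.8]), array([333. , 218.9])]
0.807 [array([366.7, 178.2]), array([336.6, 215.7]), array([368.4, 176. ]), array([334.7, 218.2])]
0.83 [array([368.2, 177.6]), array([338.1, 215.2]), array([369.9, 175.4]), array([336.1, 217.7])]
0.098 (394.2, 173) [0.8819 0.1214]
0.098 (390.7, 166.5) [0.8923 0.1345]
0.098 (387, 160) [0.8983 0.1476]
0.1 (394.2, 173) [0.8672 0.1205]
0.1 (390.7, 166.5) [0.8791 0.1336]
0.1 (387, 160) [0.8864 0.1468]
0.78 [387.28337878 175.71554184] [395.43110207 186.1153545 ]
0.807 [388.6517795  175.10113836] [396.55436998 185.64332035]
0.83 [389.84816199 174.60771447] [397.53497496 185.2657128 ]
.......+++...............
..++++...................
+++++++++................
.++++++++................
....++++++...............
.......+++...............
.................++......
#................+.......
.+...............+.......
.++......................
..+......................
........+................
........#................
.......##..+.............
......##+...+............
.....+###+...............
....+#####+..............
....#########++..........
....###########+.........
.....###########+........
......##########+........
......+##########+.......
.......###########+......
........###########+.....
.........##########+.....
.........+#########+.....
..........#########+.....
...........#######+......
............######.......
...............###+......
................##+......
................#+.......
................+........
.........................
.........................
```

The model reprojects the raised bar and index tip within about 1 px at 0.807 rad, and the mark comes out at about 0.89 rad. I'll lift another 0.083 rad.

Request:
jog_arm:
  increments:
    - [[0,-0.23,-0.21,0,0,0],[0,-0.23,-0.21,0,0,0],[0,-0.24,-0.2,0,0,0],[0,-0.24,-0.2,0,0,0],[0,0,0,0,0,0]]

```text
t: 11.78
tcp_pos: [0.5714, 0.1247, 0.1506]
tcp_rot: [0.048, 3.141, 0.0]
wrist_force: [3.7, -2.6, -3.8]
opening: 0.0114
grasp_force: 15.0
```

Request:
jog_arm:
  increments:
    - [[0,0,0,0,0,0],[0,0,0,0,0,0],[0,0,0,0,0,0],[0,0,0,0,0,0],[0,0,0,0,0,0]]

```text
t: 12.2
tcp_pos: [0.5714, 0.1249, 0.1503]
tcp_rot: [0.047, 3.141, -0.0]
wrist_force: [4.0, -2.5, -3.7]
opening: 0.0115
grasp_force: 15.0
```

```bash
python3 -c "
from h import *
o=ctrl.observe();go([.571,.180,.029]);dz=o['tcp_pos'][2]-.0345;dy=.1796-o['tcp_pos'][1]
print('ang',np.arcsin(dz/.15),np.arccos(1-dy/.15),o['grasp_force'])
p=jig;c,s=np.cos(p[2]),np.sin(p[2])
def J(P): return np.array([p[0]+c*P[0]-s*P[1],p[1]+s*P[0]+c*P[1],P[2]])
def F(x,r,a): return proj('scene',J((x,.035+r*np.cos(a),.045+r*np.sin(a))))[0]
for a in(.85,.89,.92): print(a,F(.094,.123,a).round(1),F(.049,.15,a).round(1))
s=cv2.cvtColor(camera('scene'),cv2.COLOR_RGB2BGR);cv2.imwrite('pics/a3.png',s);t=s.astype(int)[155:200,370:410]
for r in t: print(''.join('R' if q[2]>90 and q[2]>2*q[1] and q[2]>2*q[0] else 'B' if q[0]>1.8*q[2] and q[0]>60 else '#' if q.max()<50 else '.' for q in r))
"
```

```text
t 12.2 tcp [0.5714 0.1249 0.1503] F [ 4.  -2.5 -3.7] open 0.0115 shift cm [ 0.21  5.51 12.13] turn deg [-0.    0.01 -0.08]
ang 0.882248099612917 0.8827706366419413 14.999502450227737
0.85 [390.9 174.2] [369.4 177. ]
0.89 [393.1 173.5] [372.1 176.1]
0.92 [394.8 173. ] [374.2 175.5]
...........RRRRRRRRR##########..........
............RRRRRRR.#############......#
............RRRRRR....##################
.............R.RR.......################
................RR............##########
.................................#######
.................................######.
........................................
........................................
........................................
........................................
........................................
...................#....................
.....................RRR................
......................RR................
.....................#RRR...............
.......................RR...............
..........#.............R...............
........................R...............
.......................................
[... 326 characters left out ...]
...
...................##########...........
....................##########..........
....................##########..........
.....................##########.........
......................##########........
......................##########........
.......................#########........
........................########........
........................#######.........
.........................######.........
............................###.........
.............................##.........
.............................#..........
........................................
........................................
........................................
........................................
```

```bash
python3 -c "
from station import ctrl
print(ctrl.sign_off())"
```

```text
the job is handed in; nothing more can be done
None
```

I handed the job in at about 12 s. The tile paused on the white spot and was left with the needle over the blue spot, within about 1 mm. The gripper is holding the flap at about 0.88 rad, against a mark I measured at 0.88–0.90. I last saw the jar, box and pot clear of the gripper just before grasping the bar, and I never touched the clip. I got no verdict back.

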